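Offer a hinge leaf up to its block and hold it for the pin

ROBOT

A 6-joint arm with a two-finger parallel gripper is mounted at the origin on a cart in front of the work surface, level with it; the furniture and walls round the work are solid. World frame = base frame: x ahead of the robot, y to its left, z up, the work surface at z = 0. Lengths are in m, angles in degrees, forces in N, time in s.
With the tool pointing down it reaches from about 0.25 to 0.725 m from the base axis. Payload 9.7 kg.
Tool frame: the origin (TCP) lies at the very end of the fingers, on their centre line; the grasp point (between the pads) lies 19 mm behind it; z points along the fingers, y is the line along which they close (so a half turn about z gives the same grasp; the last joint's range is limited). The gripper opens to 85 mm and grips with 20 to 120 N. Pads are 22 mm wide; open, the fingers measure 114 mm over their backs; the gripper's body (76 mm by 85 mm) begins 54 mm behind the grasp point. The pads swing forward as they close: fully open they stand 13 mm farther back than shut.
Start: joints at [-70.989, 4.979, 10.078, 95.1, 0, 90], TCP at [0.179, -0.52, 0.231] pointing down, gripper open.
Joint ranges: [-179.16, 179.16], [-48.56, 103.87], [-65.8, 70.77], [-126.05, 130.52], [-82.76, 87.17], [-180, 180]. Speed limits (degrees/s): [127.2, 127.2, 147.25, 180, 180, 180].

INTERFACE

Orientations are given as [roll, pitch, yaw] about the fixed x, y, z axes, in that order (R = Rz(yaw) Ry(pitch) Rx(roll)).
In Python, from workcell import bot, viewer, finder gives the robot as it stands. The module is installed in compiled form; this text tells all that it offers.
- The arm moves only by the shell command python3 -m inch 'ROWS' [FORCE]. ROWS is JSON, a list that holds one entry, the list of rows, each a list of 7 numbers: the opening in per cent of the stroke, from 0 (shut) to 100 (fully open), then the shift along the tool's x, y, z in mm, then the turn, a rotation vector about the tool's x, y, z in degrees. In form: [[[grip, tx, ty, tz, ax, ay, az], ...]]. A call has 1 to 8 rows; each row shifts and turns the commanded pose from where the row before left it, along the tool's axes as they then stand; what a row does not reach is not made up. A row lasts 1/8 s, in which the tool goes at most 62.5 mm and 10.7 degrees, less where a joint would pass 70% of its speed; a pose out of reach is approached as far as the arm can. A call with a gripper value outside its range is refused whole. The fingers move at their own pace and stop on an object; FORCE is the grip in N (left out, the last holds). Time passes only in rows, so rows that do not move let the fingers close. It gives the time, the measured TCP pose, the force, the opening and the grip force at its end, in the units of the state.
- bot.get_obs(): the state, without advancing time (a new reading comes with each control period).
- viewer.camera(name): name is "side" or "top"; returns a dict with "pixels" (400x640x3 uint8, red, green, blue), "vfov" (degrees; the focal length in pixels is half the picture's height over the tangent of half this angle, whatever the lens; pixels are square), "cx", "cy" (the principal point, pixels), "R" (3x3) and "t" (3): a world point X has camera coordinates R X + t. Camera axes: x right, y down, z forward; pixel columns grow to the right and rows downward; lengths in m; the calibration is good to about 2 mm. A picture is of the moment at which its call begins. There is no depth.
- bot.job_done(): hands the job in; it is judged then, once.
Trained networks look in the newest picture that a camera, given by its name, has taken for a name from the list of things; names that differ only in an ending like _2 or _b are one class to them, and where a whole thing is asked for, a point or a joint stands for the part that bears it (a point fixed in the world has none). Each returns a list of dicts, best first, with "conf" (0 to 1); they miss things now and then, are a little off and sometimes report something else, mostly with a low value. They report only what shows in the picture. A call takes as long as a camera call. They do not tell look-alikes from the thing itself.
- finder.outline_of(camera, thing): "pixels" (400x640 bool, what is visible of it) and "extent" ([centre column, centre row, width, height] in pixels, round what is visible of it).
- finder.mark_of(camera, thing): "position" ([column, row] in pixels: a listed point, or the origin of a listed thing).
The state is a dict: "time": time; "q": joint angles; "qd": joint speeds; "joint_efforts": joint torques, N m; "ee_pos": TCP position; "tcp_rot": TCP orientation; "wrist_force": force on the tool from outside, world axes, zero at the start; "torque": the same for the moment, N m; "opening": finger opening in m; "grasp_force": force on a finger pad.
Only numpy, scipy, OpenCV 4.12 (cv2) and the standard library are available. Lean on these libraries where they do the work, as an engineer would, in place of code of your own. Each camera call takes 0.05 s, during which the arm holds its last target. There are 200 camera calls.

TASK

Two metal hinge leaves stand in two slotted stands. Lift out the one whose knuckle is narrow enough to go between the two knuckles on the hinge block, bring it gently in between them with its plate upright, above the knuckles, and line up the holes of all three knuckles so that the loose pin could be slid straight through. Finish while still holding it there: it must stay in the gripper, motionless, hanging free and not resting on or pressed against the block. Leave the pin, the other leaf, the bottle and the cup where they are.

Things in the scene. Friction and masses are not known exactly. Their poses are not given: they have to be found in the camera images.
- leaf_centre (a point): centre of the plate of the RIGHT hinge leaf (loose, bare steel-grey metal, 0.2 to 0.3 kg): upright plate 8 mm thick (x), 110 wide (y), 80 high (z up), both ways alike. One knuckle hangs under its middle in the plate's plane: tube along y, 34 mm long, 24 outside, 13 mm hole. Stands in stand_1, plate centre 86 mm above the bench; lifts straight up. Grasp the 8 mm thickness at the middle of the top edge
- leaf_axis (a point): centre of that leaf's knuckle, on its hole's axis (along y), 59 mm below leaf_centre. An 8 mm thick neck, as long as the knuckle, joins it to the plate, whose lower edge is 19 mm above this point; the whole leaf is 111 mm high
- other_leaf_centre (a point): centre of the plate of the WRONG hinge leaf, alike in all but its knuckle, which is 62 mm long and does not fit the block; it stands in stand_2 and stays there
- block_axis (a point): on the fixed hinge block: point on the hole axis half-way between its two knuckles, 75 mm above the bench. Axis level, along y; z up; +x points to the block behind. Each knuckle: tube 30 mm long, 24 outside, 13 mm hole; gap between them 42 mm (y -21 to 21). The gap is open above and in front, with nothing to rest on; when in line, the loose plate is 7 mm clear over the knuckles
- hinge_block: the whole hinge block (fixed; grey block, dark foot 124 mm along y, bare steel-grey metal leaf with the knuckles on its front): origin on the bench 75 mm below block_axis, same axes. Behind the gap an upright face at x = 18 mm; the block spans x 24 to 70 mm and is 81 mm high; the foot is 8 mm high, x -28 to 72 mm
- stand_1: plastic stand (fixed to the bench) of the right leaf; origin under its centre on the bench; 50 x 132 mm foot; two posts 75 mm high, at y from 41 to 63 mm either side, with upright slots 10.6 mm wide, open at the top, whose floor is 46 mm above the bench. It may be the left or the right of the two stands
- stand_2: the like stand of the other leaf
- hinge_pin: loose steel hinge pin, 8 mm thick, straight part 116 mm along y with a short bent end, lying on the bench in front of the stands; origin under the middle of the straight part; stays there
- bottle: small white bottle with blue cap, 34 mm wide, 61 mm high, origin under its centre; stays there
- cup: white cup with blue screw lid, 65 mm wide, 65 mm high, origin under its centre; stays there
Things that resemble listed ones, but are neither listed nor needed, are in the scene too. Leave any yellow look-alike of the hinge_block alone.

How it is judged:
By the outcome, as a careful person would: the job done as asked, in the order asked, and still so for the second after the job is handed in, while the arm keeps its last pose, push and grip.
It also fails if it takes over 35 s, if anything falls off the work surface, if the arm or the gripper's body presses on something with over 40 N, if the wrist force passes 120 N, or if a joint passes its speed limit or range.

## Working session

There is one attempt and no reset: what is moved stays moved. The work goes in short steps, Python scripts to look and compute and a shell command to move; the robot and the scene stay as the last step left them, time stands still between calls to the robot, and variables do not carry over. Pictures are saved under pics/ and viewed, at most 10 in all, crops included, and the job is handed in when it is done.

```bash
mkdir -p pics
cat > h.py <<'E'
from workcell import bot, viewer, finder
import numpy as np, cv2
def cam(n,save=None):
    c=viewer.camera(n)
    if save: cv2.imwrite('pics/'+save,c['pixels'][:,:,::-1])
    c['f']=200/np.tan(np.radians(c['vfov']/2)); c['R']=np.array(c['R']); c['t']=np.array(c['t']); return c
def ray(c,p):
    d=np.array([(p[0]-c['cx'])/c['f'],(p[1]-c['cy'])/c['f'],1]); return -c['R'].T@c['t'], c['R'].T@d
def atz(c,p,z):
    o,d=ray(c,p); return o+d*(z-o[2])/d[2]
def proj(c,X):
    v=c['R']@np.array(X)+c['t']; return np.array([c['cx'],c['cy']])+c['f']*v[:2]/v[2]
def tri(c1,p1,c2,p2):
    A=[];b=[]
    for c,p in((c1,p1),(c2,p2)):
        o,d=ray(c,p); d/=np.linalg.norm(d); P=np.eye(3)-np.outer(d,d); A.append(P); b.append(P@o)
    return np.linalg.lstsq(np.vstack(A),np.hstack(b),rcond=None)[0]
E
python3 - <<'E'
from h import *
C={n:cam(n,n+'0.png') for n in('side','top')}
for n,c in C.items():
    print(n,c['vfov'],(-c['R'].T@c['t']).round(3),c['R'][2].round(2))
    for t,z in(('leaf_centre',.086),('leaf_axis',.027),('other_leaf_centre',.086),('block_axis',.075),('hinge_block',0),('stand_1',0),('hinge_pin',.004)):
        for m in finder.mark_of(n,t)[:4]:
            print(n,t,round(m['conf'],2),np.round(m['position'],1),atz(c,m['position'],z).round(4))
E
```

```text
side 51.31366403955645 [0.447 1.166 0.664] [ 0.02 -0.9  -0.43]
side leaf_centre 0.68 [294.5 178.6] [ 0.5604 -0.1618  0.086 ]
side leaf_axis 0.43 [294.8 195. ] [ 0.5603 -0.1527  0.027 ]
side other_leaf_centre 0.66 [307.1 212.6] [0.505  0.0877 0.086 ]
side block_axis 0.95 [314. 168.] [ 0.4965 -0.2882  0.075 ]
side block_axis 0.83 [320.3 144.9] [ 0.4775 -0.5554  0.075 ]
side hinge_block 0.8 [319.  158.3] [ 0.4839 -0.5897  0.    ]
side hinge_block 0.71 [311.5 187.3] [ 0.5062 -0.2773 -0.    ]
side stand_1 0.68 [296.4 203.9] [ 0.5542 -0.1367  0.    ]
side stand_1 0.6 [311.6 238.5] [0.4924 0.0923 0.    ]
side hinge_pin 0.46 [335.8 211.2] [ 0.4167 -0.077   0.004 ]
top 51.797068042858385 [-0.235  0.121  1.638] [ 0.42 -0.11 -0.9 ]
top leaf_centre 0.65 [273.  219.3] [0.4611 0.1115 0.086 ]
top leaf_axis 0.8 [323.3 189.4] [ 0.5669 -0.1352  0.027 ]
top leaf_axis 0.69 [188.3 249.7] [0.4499 0.4781 0.027 ]
top other_leaf_centre 0.82 [273.2 207.5] [0.513  0.0985 0.086 ]
top block_axis 0.86 [429.2 174.7] [ 0.4864 -0.5906  0.075 ]
top block_axis 0.81 [366. 186.] [ 0.5088 -0.3085  0.075 ]
top block_axis 0.62 [227.7 236.8] [0.4409 0.3058 0.075 ]
top hinge_block 0.86 [362.4 193.4] [ 0.5134 -0.3016  0.    ]
top hinge_block 0.57 [423.9 182.1] [ 0.4919 -0.5869  0.    ]
top stand_1 0.49 [273.4 219.4] [0.4987 0.1093 0.    ]
top stand_1 0.48 [321.6 194.9] [ 0.5559 -0.1245  0.    ]
```

View pics/side0.png

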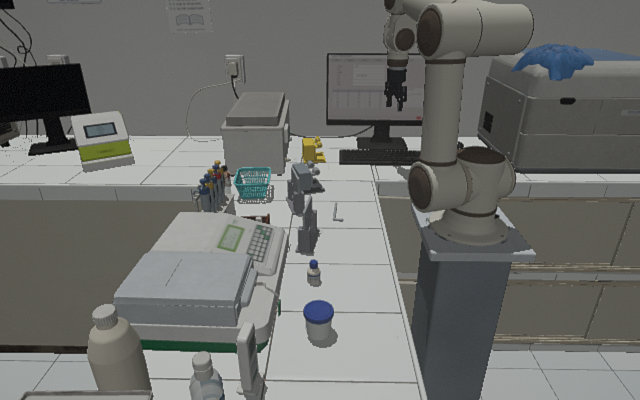

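View pics/top0.png

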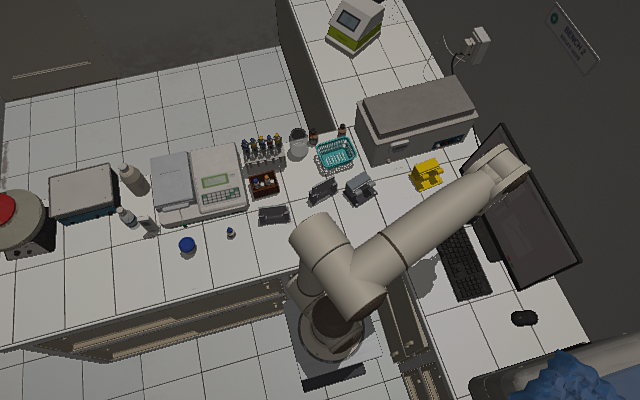

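Side: grey block at about (312,178), yellow look-alike at (313,150), stands at (296,190) and (309,228), and the pin at (337,212). Top: stands at (322,191) and (273,214), block at (361,187). The leaf could be either of the two in the stands, so I'll check crops.

Run:
```python
import cv2,numpy as np
s=cv2.imread('pics/side0.png')[155:260,270:350]; t=cv2.imread('pics/top0.png')[165:235,245:385]
s=cv2.resize(s,None,fx=5,fy=5,interpolation=cv2.INTER_CUBIC)
t=cv2.resize(t,None,fx=5,fy=5,interpolation=cv2.INTER_CUBIC)
cv2.imwrite('pics/cs.png',s);cv2.imwrite('pics/ct.png',t)
```

```text
(no output)
```

View pics/cs.png

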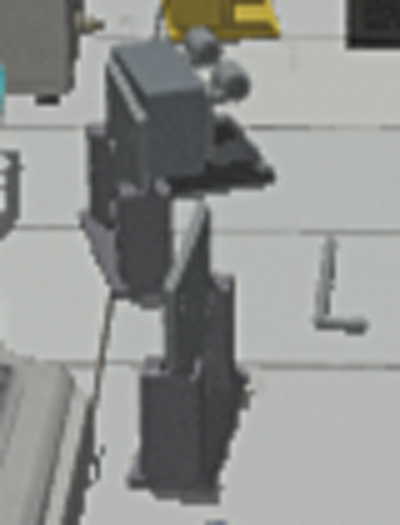

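View pics/ct.png

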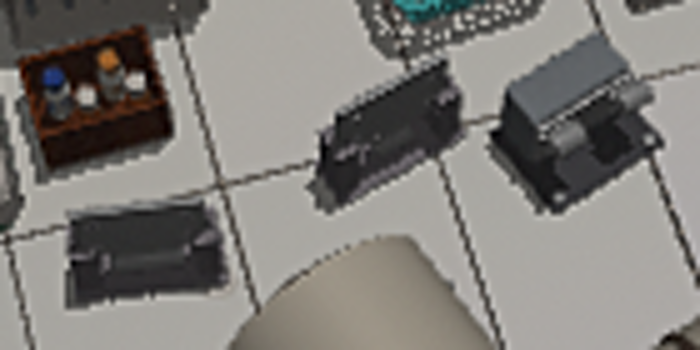

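Top crop: the left stand's knuckle, (100–190, 258), nearly fills the gap between the posts. The right stand's, about (375–412, 145), is short, so the right stand (y≈-0.13) looks like stand_1. Next I'll fit poses with simple models and check the knuckle lengths.

```bash
cat > fit.py <<'E'
from h import *
from scipy.optimize import minimize
S=4
def box(x0,x1,y0,y1,z0,z1): return np.array([[x,y,z] for x in(x0,x1) for y in(y0,y1) for z in(z0,z1)],float)
def tube(y0,y1,z,r=.012):
    a=np.linspace(0,2*np.pi,24,endpoint=False); return np.array([[r*np.cos(t),y,z+r*np.sin(t)] for t in a for y in(y0,y1)])
def place(P,x,y,yaw,z=0):
    c,s=np.cos(yaw),np.sin(yaw); return P@np.array([[c,s,0],[-s,c,0],[0,0,1]])+[x,y,z]
def render(c,parts,roi):
    u0,v0,u1,v1=roi; im=np.zeros(((v1-v0)*S,(u1-u0)*S),np.uint8)
    for P in parts:
        V=P@c['R'].T+c['t']; q=np.c_[c['cx'],c['cy']]+c['f']*V[:,:2]/V[:,2:]
        q=((q-[u0,v0]+.5)*S-.5)
        h=cv2.convexHull(q.astype(np.float32)); cv2.fillPoly(im,[np.round(h*16).astype(np.int32)],255,shift=4)
    return cv2.resize(im,(u1-u0,v1-v0),interpolation=cv2.INTER_AREA)/255.
def block(w): return [box(.024,.070,-w,w,0,.081),box(-.028,.072,-.062,.062,0,.008),tube(-.051,-.021,.075),tube(.021,.051,.075),box(-.004,.024,.021,.051,.071,.079) ,box(-.004,.024,-.051,-.021,.071,.079)]
def leafstand(px): return [box(-.025,.025,-.066,.066,0,.006),box(-px,px,.041,.063,0,.075),box(-px,px,-.063,-.041,0,.075)]
LEAF=[box(-.004,.004,-.055,.055,.019,.099),box(-.004,.004,-.017,.017,0,.02),tube(-.017,.017,0)]  # z rel. to axis
E
cat > m1.py <<'E'
from fit import *
C={n:cam(n) for n in('side','top')}
def masks(things,near):
    out={}
    for n,c in C.items():
        M=np.zeros((400,640),bool)
        p=proj(c,near)
        for t in things:
            for o in finder.outline_of(n,t):
                if np.hypot(*(np.array(o['extent'][:2])-p))<22 and o['conf']>.3: M|=o['pixels']; print(n,t,round(o['conf'],2),o['extent'])
        out[n]=M
    return out
def fit(M,model,x0,name):
    rois={n:[int(v) for v in (lambda q:(q[0]-35,q[1]-35,q[0]+35,q[1]+35))(proj(C[n],[x0[0],x0[1],.05]))] for n in C}
    def cost(p,only=None):
        e=0
        for n in C:
            if only and n!=only: continue
            r=rois[n]; e+=((render(C[n],model(p),r)-M[n][r[1]:r[3],r[0]:r[2]])**2).sum()
        return e
    st=np.array([.01,.01,.15,.01])
    for only in(None,'side','top'):
        best=None
        for k in range(3):
            sx=np.vstack([x0]+[np.array(x0)+np.eye(4)[i]*st[i]*(-1)**k for i in range(4)]) if best is None else np.vstack([best.x]+[best.x+np.eye(4)[i]*st[i]*.5 for i in range(4)])
            r=minimize(cost,sx[0],args=(only,),method='Nelder-Mead',options=dict(initial_simplex=sx,xatol=1e-5,maxiter=400)); best=r if best is None or r.fun<best.fun else best
        print(name,only,best.x[:2].round(4),np.degrees(best.x[2]).round(1),best.x[3].round(4),round(best.fun,1))
B=masks(['hinge_block'],[.51,-.3,.045])
fit(B,lambda p:[place(P,*p[:3]) for P in block(p[3])],[.505,-.30,.2,.051],'block')
for nm,c in(('R',[.56,-.135,.06]),('L',[.505,.1,.06])):
    A=masks(['stand_1','leaf_centre','other_leaf_centre'],c)
    fit(A,lambda p:[place(P,*p[:3]) for P in leafstand(p[3])]+[place(P,*p[:3],.027) for P in LEAF],[c[0],c[1],.2 if nm=='R' else -.1,.012],nm)
E
python3 m1.py
python3 - <<'E'
import cv2,numpy as np
t=cv2.imread('pics/top0.png')[170:232,250:350].astype(float)
t=np.clip((t-20)*3.2,0,255).astype(np.uint8)
cv2.imwrite('pics/ct2.png',cv2.resize(t,None,fx=8,fy=8,interpolation=cv2.INTER_CUBIC))
E
```

```text
side hinge_block 0.72 [306.0, 175.8, 28.7, 30.3]
top hinge_block 0.95 [360.2, 188.9, 34.9, 35.4]
block None [ 0.4995 -0.2992] 17.0 0.0463 213.8
block side [ 0.5002 -0.2966] 13.5 0.0428 169.0
block top [ 0.501  -0.2996] 18.9 0.0486 24.1
side stand_1 0.56 [295.7, 198.3, 17.0, 37.6]
side leaf_centre 0.49 [295.6, 180.8, 9.1, 28.1]
side leaf_centre 0.46 [308.8, 177.8, 30.3, 32.6]
top stand_1 0.79 [325.9, 192.2, 30.5, 24.8]
top leaf_centre 0.47 [323.8, 184.2, 25.0, 15.5]
R None [ 0.555  -0.1296] 17.1 0.0156 684.4
R side [ 0.5564 -0.1373] 5.9 0.0274 636.3
R top [ 0.5549 -0.1287] 14.1 0.0124 27.1
side stand_1 0.97 [307.4, 230.6, 24.0, 48.4]
side other_leaf_centre 0.58 [308.7, 213.4, 7.0, 32.5]
top stand_1 0.59 [273.3, 218.0, 31.0, 19.8]
top other_leaf_centre 0.83 [272.9, 210.2, 28.8, 17.2]
L None [0.5033 0.104 ] -7.2 0.0176 71.8
L side [0.5034 0.1056] -6.7 0.0183 24.3
L top [0.5004 0.1032] -8.7 0.0112 26.0
```

View pics/ct2.png

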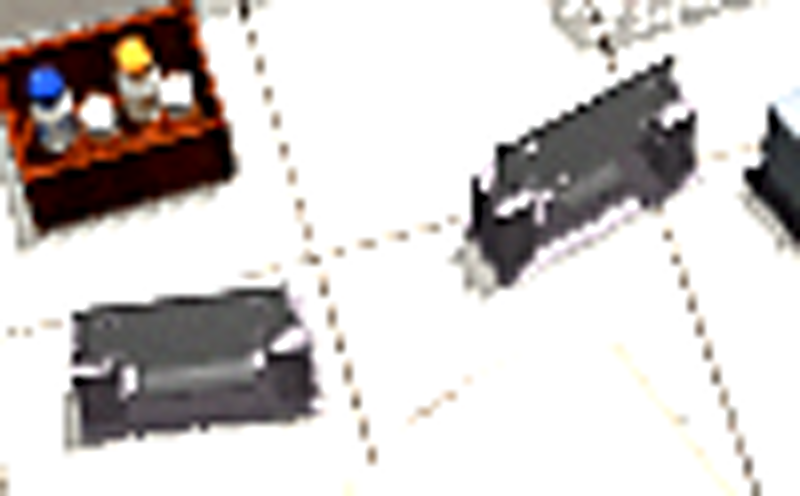

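Enhanced top view: the left leaf's knuckle runs (130–255, 375), so it is long and wrong. The right leaf's is short, (545–625, 190), so the right stand is stand_1. Now I'll refine that leaf's pose and work out the moves.

```bash
cat > m2.py <<'E'
exec(open('m1.py').read().split("B=masks")[0].replace("<22","<12"))
from scipy.spatial.transform import Rotation as Ro
A=masks(['stand_1','leaf_centre'],[.556,-.13,.06])
fit(A,lambda p:[place(P,*p[:3]) for P in leafstand(p[3])]+[place(P,*p[:3],.027) for P in LEAF],[.556,-.13,.25,.012],'R')
o=bot.get_obs(); print(o['ee_pos'],o['tcp_rot'],o['opening'],o['time'])
E
cat >> h.py <<'E'
from scipy.spatial.transform import Rotation as Ro
def go(target,yaw=None):
    """print tool-axis shift (mm) to a world target and the yaw (deg) of tool y axis"""
    o=bot.get_obs(); R=Ro.from_euler('xyz',o['tcp_rot'],degrees=True)
    d=np.array(target)-o['ee_pos']; y=R.as_matrix()[:,1]
    print('shift',(R.inv().apply(d)*1000).round(1),'tool y dir',np.degrees(np.arctan2(y[1],y[0])).round(2),'pos',np.round(o['ee_pos'],4),'rot',np.round(o['tcp_rot'],2),'t',o['time'],'wf',np.round(o['wrist_force'],1),'open',o['opening'],'gf',o['grasp_force'])
E
python3 m2.py; python3 -c "
from h import *
go([.555,-.13,.231])"
```

```text
side stand_1 0.59 [295.4, 199.6, 17.0, 34.1]
top stand_1 0.84 [326.0, 195.1, 27.4, 21.2]
top leaf_centre 0.66 [320.4, 184.8, 25.2, 16.7]
R None [ 0.5576 -0.129 ] 12.5 0.0155 276.1
R side [ 0.5621 -0.1325] 8.5 0.0114 210.3
R top [ 0.5574 -0.1299] 15.7 0.0111 43.8
[ 0.1791486  -0.51999473  0.23127618] [-1.79998938e+02 -4.31240559e-04  1.90094565e+01] 0.08526091208706162 1.9
shift [ 4.824e+02 -2.463e+02  3.000e-01] tool y dir -70.99 pos [ 0.1791 -0.52    0.2313] rot [-180.     -0.     19.01] t 1.9 wf [ 0.5 -1.   0.2] open 0.08526091208706162 gf 0.0
```

```bash
python3 -m inch '[[[100,48,-24.6,0,0,0,0],[100,48,-24.6,0,0,0,0],[100,48,-24.6,0,0,0,0],[100,48,-24.6,0,0,0,0],[100,48,-24.6,0,0,0,0],[100,48,-24.6,0,0,0,0],[100,48,-24.6,0,0,0,0],[100,48,-24.6,0,0,0,0]]]' 30
python3 -m inch '[[[100,48,-24.6,0,0,0,0],[100,48,-24.6,0,0,0,0],[100,0,0,0,0,0,-10],[100,0,0,0,0,0,-10],[100,0,0,0,0,0,-10],[100,0,0,0,0,0,-10],[100,0,0,0,0,0,-10],[100,0,0,0,0,0,-10]]]'
python3 -m inch '[[[100,0,0,0,0,0,-10],[100,0,0,0,0,0,-10],[100,0,0,0,0,0,-6],[100,0,0,0,0,0,0]]]'
python3 - <<'E'
from h import *
go([.5575,-.130,.16])
t=cam('top');s=cam('side')
a=cv2.resize(t['pixels'][150:235,285:375],None,fx=5,fy=5,interpolation=cv2.INTER_CUBIC)
b=cv2.resize(s['pixels'][130:215,265:345],None,fx=5,fy=5,interpolation=cv2.INTER_CUBIC)
cv2.imwrite('pics/c3.png',np.clip(np.hstack([a,b[:a.shape[0]]])[:,:,::-1].astype(float)*2,0,255)[:, :800])
E
```

```text
time: 2.9
ee_pos: [0.4792, -0.2074, 0.2314]
tcp_rot: [180.0, -0.0, 19.0]
wrist_force: [0.8, -0.7, -1.0]
opening: 0.0857
grasp_force: 0.0
time: 3.9
ee_pos: [0.5529, -0.131, 0.2313]
tcp_rot: [-180.0, -0.0, 79.3]
wrist_force: [-0.6, 0.1, 0.4]
opening: 0.0852
grasp_force: 0.0
time: 4.4
ee_pos: [0.5528, -0.1311, 0.2313]
tcp_rot: [-180.0, -0.0, 105.0]
wrist_force: [1.4, -0.0, -0.7]
opening: 0.0855
grasp_force: 0.0
shift [-0.2  4.8 71.3] tool y dir 14.96 pos [ 0.5528 -0.1311  0.2313] rot [-180.     -0.    104.96] t 4.4 wf [ 1.4 -0.  -0.7] open 0.0855281345815313 gf 0.0[ WARN:0@1.471] global loadsave.cpp:1063 imwrite_ Unsupported depth image for selected encoder is fallbacked to CV_8U.
```

View pics/c3.png

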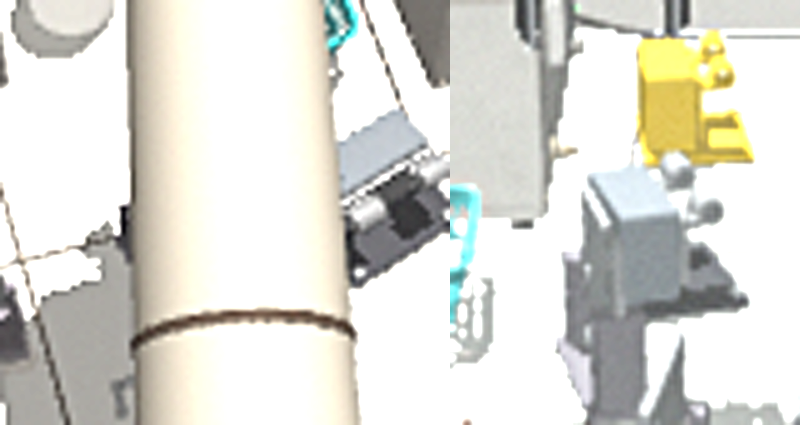

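Arm hides the leaf from above. Side view shows the grey block at (650,240) and the yellow one behind it, both in place. The open gripper allows for several mm of error, so I'll descend.

```bash
python3 -m inch '[[[100,0,4.8,40,0,0,0],[100,0,0,40,0,0,0],[100,0,0,30,0,0,0],[100,0,0,20,0,0,0],[100,0,0,3,0,0,0],[100,0,0,0,0,0,0]]]' 20
python3 - <<'E'
from h import *
go([.5575,-.130,.098])
t=cam('side')
p=proj(t,[.5575,-.13,.11]).astype(int);print(p)
a=cv2.resize(t['pixels'][p[1]-40:p[1]+40,p[0]-40:p[0]+40],None,fx=7,fy=7,interpolation=cv2.INTER_CUBIC)
cv2.imwrite('pics/c4.png',np.clip(a[:,:,::-1].astype(float)*1.8,0,255).astype(np.uint8))
E
```

```text
time: 5.25
ee_pos: [0.5577, -0.1299, 0.099]
tcp_rot: [180.0, 0.0, 105.0]
wrist_force: [-0.8, 0.2, -0.1]
opening: 0.0856
grasp_force: 0.0
shift [-0.1 -0.3  1. ] tool y dir 14.97 pos [ 0.5577 -0.1299  0.099 ] rot [1.7997e+02 2.0000e-02 1.0497e+02] t 5.25 wf [-0.8  0.2 -0.1] open 0.08557154489050917 gf 0.0
[294 175]
```

View pics/c4.png

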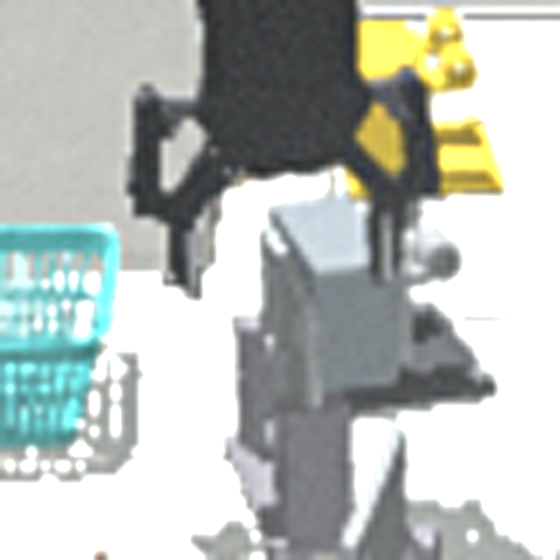

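The plate strip, (265–320, 220–400), sits midway between the fingertips at (185,280) and (385,270). Closing.

```bash
python3 -m inch '[[[30,0,0,0,0,0,0],[30,0,0,0,0,0,0],[30,0,0,0,0,0,0],[30,0,0,0,0,0,0],[14,0,0,0,0,0,0],[14,0,0,0,0,0,0]]]' 20
python3 -m inch '[[[0,0,0,0,0,0,0],[0,0,0,0,0,0,0],[0,0,0,0,0,0,0],[0,0,0,0,0,0,0]]]' 20
python3 -c "
from h import *
go([.5575,-.130,.098]);print(bot.get_obs()['torque'])"
```

```text
time: 6.05
ee_pos: [0.5575, -0.1298, 0.0983]
tcp_rot: [-180.0, -0.0, 105.0]
wrist_force: [-0.3, -0.1, -0.0]
opening: 0.0123
grasp_force: 0.0
time: 6.55
ee_pos: [0.5575, -0.1298, 0.0983]
tcp_rot: [180.0, 0.0, 105.0]
wrist_force: [0.2, -0.3, 0.7]
opening: 0.0078
grasp_force: 20.5
shift [-0.2 -0.1  0.3] tool y dir 15.01 pos [ 0.5575 -0.1298  0.0983] rot [180.     0.   105.01] t 6.55 wf [ 0.2 -0.3  0.7] open 0.007811049447065768 gf 20.499937534332275
[ 0.07202124 -0.0102035   0.01631751]
```

Gripped with no side load. Firming the grip and lifting.

```bash
python3 -m inch '[[[0,0,0,0,0,0,0],[0,0,0,0,0,0,0],[0,0,0,-4,0,0,0],[0,0,0,-8,0,0,0],[0,0,0,-15,0,0,0],[0,0,0,-15,0,0,0],[0,0,0,-20,0,0,0],[0,0,0,0,0,0,0]]]' 60
python3 -m inch '[[[0,0,0,-30,0,0,0],[0,0,0,-30,0,0,0],[0,0,0,-20,0,0,0],[0,0,0,0,0,0,0]]]'
python3 - <<'E'
from h import *
# provisional block (.5,-.299), yaw ~18 ; TCP sits ~.083 over knuckle axis... leaf offset unknown
go([.5005,-.299,.24])
t=cam('side','side5.png')
E
```

```text
time: 7.55
ee_pos: [0.5584, -0.1301, 0.1627]
tcp_rot: [179.8, 0.1, 105.0]
wrist_force: [0.3, -0.3, -2.8]
opening: 0.0068
grasp_force: 59.7
time: 8.05
ee_pos: [0.558, -0.13, 0.2412]
tcp_rot: [179.9, 0.1, 105.0]
wrist_force: [-0.3, 0.2, -2.1]
opening: 0.007
grasp_force: 59.6
shift [-148.4  -99.4    1.2] tool y dir 15.01 pos [ 0.558  -0.13    0.2412] rot [1.7989e+02 6.0000e-02 1.0501e+02] t 8.05 wf [-0.3  0.2 -2.1] open 0.0069654225669373016 gf 59.59552466869354
```

Leaf is held (about 2.5 N) and clear. Next, a sharper edge fit of the block, plus the leaf pose in its stand, from the saved pictures.

```bash
cat > m3.py <<'E'
from fit import *
from scipy.ndimage import map_coordinates, gaussian_filter
C={n:cam(n) for n in('side','top')}
def grads(f):
    g=cv2.imread('pics/'+f).astype(float)
    gx=[gaussian_filter(g[...,k],.7,order=(0,1)) for k in range(3)]; gy=[gaussian_filter(g[...,k],.7,order=(1,0)) for k in range(3)]
    return np.minimum(sum(abs(a) for a in gx),120), np.minimum(sum(abs(a) for a in gy),120)
def score(n,G,segs,pose):
    c=C[n]; tot=[]
    for a,b in segs:
        t=np.linspace(.03,.97,30)[:,None]; P=place(np.array(a)*(1-t)+np.array(b)*t,*pose)
        V=P@c['R'].T+c['t']; q=np.c_[c['cx'],c['cy']]+c['f']*V[:,:2]/V[:,2:]
        d=q[-1]-q[0]; L=np.hypot(*d)+1e-9; nx,ny=-d[1]/L,d[0]/L
        s=abs(nx)*map_coordinates(G[0],[q[:,1],q[:,0]],order=1)+abs(ny)*map_coordinates(G[1],[q[:,1],q[:,0]],order=1)
        tot.append(s.mean()*L)
    return sum(tot)
def run(name,sets,x0,st):
    rng=np.random.default_rng(0)
    res=[]
    for k in range(25):
        f=lambda p:-sum(score(n,G,segs(p),p[:3]) for n,G,segs in sets)
        r=minimize(f,np.array(x0)+rng.normal(size=len(x0))*st,method='Nelder-Mead',options=dict(initial_simplex=None,xatol=1e-5,fatol=1e-2,maxiter=600)); res.append((r.fun,r.x))
    res.sort(key=lambda a:a[0])
    for f,x in res[:3]: print(name,round(f),x[:2].round(4),np.degrees(x[2]).round(2),x[3:].round(4))
    return res[0][1]
def btop(p):
    w=p[3]; z=.081
    return [((.024,-w,z),(.070,-w,z)),((.024,w,z),(.070,w,z)),((.070,-w,z),(.070,w,z)),((.024,-w,z),(.024,w,z)),((-.028,-.062,.008),(-.028,.062,.008)),((-.028,-.062,.008),(.02,-.062,.008)),((-.028,.062,.008),(.02,.062,.008)),
     ((-.01,.051,.075),(.01,.051,.075)),((-.009,.021,.083),(.009,.021,.083)),((-.01,-.021,.078),(.01,-.021,.078)),((-.01,-.051,.078),(.01,-.051,.078)),((-.0115,.021,.072),(-.0115,.051,.072)),((-.0115,-.051,.072),(-.0115,-.021,.072))]
def bside(p):
    w=p[3]; z=.081
    circ=lambda y,r:[((r*np.cos(a),y,.075+r*np.sin(a)),(r*np.cos(a+.4),y,.075+r*np.sin(a+.4))) for a in np.arange(0,2.9,.4)+1.2]
    return [((.024,-w,z),(.070,-w,z)),((.024,w,z),(.070,w,z)),((.070,-w,z),(.070,w,z)),((.024,-w,z),(.024,w,z)),((.070,w,0.02),(.070,w,z)),((.024,w,0.01),(.024,w,.06)),((-.028,-.062,.008),(-.028,.062,.008)),((-.028,.062,.006),(.02,.062,.006))]+circ(.051,.012)+circ(-.021,.012)
def ltop(p): return [((.004,-.055,.126),(.004,.055,.126)),((.004,.055,.08),(.004,.055,.126)),((.004,-.055,.08),(.004,-.055,.126))]
def lside(p): return [((.004,-.055,.126),(.004,.055,.126)),((-.004,-.055,.126),(-.004,.055,.126)),((.004,.055,.08),(.004,.055,.126)),((-.004,.055,.08),(-.004,.055,.126)),((-.004,.055,.126),(.004,.055,.126)),((-.004,-.055,.126),(.004,-.055,.126))]
T0=grads('top0.png');S0=grads('side0.png');S5=grads('side5.png')
if __name__=='__main__':
    st=np.array([.004,.004,.04,.003]); b0=[.5,-.2995,.31,.049]
    run('block both',[('top',T0,btop),('side',S5,bside)],b0,st)
    run('block top',[('top',T0,btop)],b0,st); run('block side',[('side',S5,bside)],b0,st)
    l0=[.5575,-.13,.262]; st=st[:3]
    run('leaf both',[('top',T0,ltop),('side',S0,lside)],l0,st)
    run('leaf top',[('top',T0,ltop)],l0,st); run('leaf side',[('side',S0,lside)],l0,st)
E
python3 m3.py
```

```text
block both -17461 [ 0.4995 -0.2983] 18.65 [0.0528]
block both -17461 [ 0.4995 -0.2983] 18.65 [0.0528]
block both -17461 [ 0.4995 -0.2983] 18.65 [0.0528]
block top -11971 [ 0.4981 -0.299 ] 18.94 [0.0523]
block top -11971 [ 0.4981 -0.299 ] 18.94 [0.0523]
block top -11971 [ 0.4981 -0.299 ] 18.94 [0.0523]
block side -7245 [ 0.501  -0.2896] 18.92 [0.0568]
block side -7245 [ 0.501  -0.2896] 18.92 [0.0568]
block side -7245 [ 0.501  -0.2896] 18.92 [0.0568]
leaf both -5692 [ 0.5499 -0.1302] 15.68 []
leaf both -5692 [ 0.5499 -0.1302] 15.68 []
leaf both -5692 [ 0.5499 -0.1302] 15.68 []
leaf top -4025 [ 0.5481 -0.1283] 13.88 []
leaf top -4025 [ 0.5481 -0.1283] 13.88 []
leaf top -4025 [ 0.5481 -0.1283] 13.88 []
leaf side -2828 [ 0.5849 -0.0645] 17.68 []
leaf side -2676 [ 0.585  -0.0947] 15.07 []
leaf side -2676 [ 0.585  -0.0946] 15.07 []
```

Block: (0.4995, -0.2985), yaw 18.7°. Moving the leaf above it.

```bash
python3 -m inch '[[[0,-30,-20,0,0,0,0],[0,-30,-20,0,0,0,0],[0,-30,-20,0,0,0,0],[0,-30,-20,0,0,0,0],[0,-20,-14,0,0,0,0],[0,-8,-6,0,0,0,0],[0,0,0,0,0,0,-3.7],[0,0,0,0,0,0,0]]]'
python3 -m inch '[[[0,0,0,15,0,0,0],[0,0,0,15,0,0,0],[0,0,0,15,0,0,0],[0,0,0,0,0,0,0],[0,0,0,0,0,0,0]]]'
cat > look.py <<'E'
import sys
from h import *
go([.4995,-.2985,.1463])
s=cam('side',sys.argv[1]+'s.png');t=cam('top',sys.argv[1]+'t.png')
def crop(c):
    p=proj(c,[.5,-.3,.11]).astype(int); return cv2.resize(c['pixels'][p[1]-30:p[1]+30,p[0]-27:p[0]+27],(400,444),interpolation=cv2.INTER_CUBIC),p
a,p=crop(s);b,q=crop(t);print('centres',p,q)
cv2.imwrite('pics/'+sys.argv[1]+'.png',np.clip(np.hstack([a,b])[:,:,::-1].astype(float)*1.8,0,255).astype(np.uint8))
E
python3 look.py k1
```

```text
time: 9.2
ee_pos: [0.4993, -0.2982, 0.2396]
tcp_rot: [-180.0, -0.0, 108.7]
wrist_force: [0.2, -0.5, -2.3]
opening: 0.0068
grasp_force: 59.5
time: 9.82
ee_pos: [0.4993, -0.2987, 0.1955]
tcp_rot: [180.0, 0.0, 108.7]
wrist_force: [0.9, 0.1, -2.1]
opening: 0.0069
grasp_force: 59.4
shift [ 0.1  0.3 49.2] tool y dir 18.7 pos [ 0.4993 -0.2987  0.1955] rot [1.7999e+02 1.0000e-02 1.0870e+02] t 9.825 wf [ 0.9  0.1 -2.1] open 0.006897366587746184 gf 59.4499397277832
centres [313 158] [365 184]
```

View pics/k1.png

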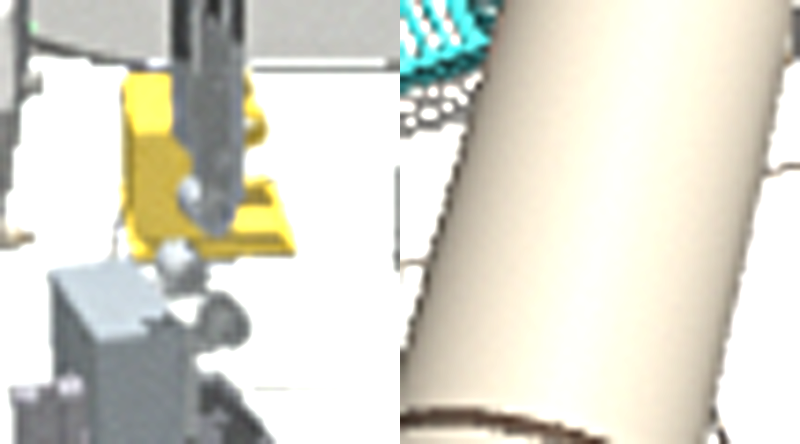

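Side crop: leaf knuckle hangs at about (200,205), block knuckles at (182,262) and (225,318); the arm hides the view from above. Compare the image offsets of leaf and block against their predicted poses.

```bash
cat > m4.py <<'E'
import sys
from m3 import *
def circ(y,r,z,a0,a1): 
    A=np.arange(a0,a1,.35); return [((r*np.cos(a),y,z+r*np.sin(a)),(r*np.cos(a+.35),y,z+r*np.sin(a+.35))) for a in A]
def leafsegs(za):   # silhouette edges in side view; za axis height
    e=.004; S=[((e,.055,za+.019),(e,.055,za+.06)),((-e,-.055,za+.03),(-e,-.055,za+.07)),((-e,.055,za+.019),(-e,.055,za+.06)),((e,.055,za+.019),(-e,.055,za+.019)),((-e,-.055,za+.019),(-e,.055,za+.019))]
    return S+circ(.017,.012,za,-.35*8,.3)+circ(.017,.012,za,2.6,3.8)
def sc(n,G,segs,pose,d):
    c=dict(C[n]); old=C[n]; c['cx']=c['cx']+d[0]; c['cy']=c['cy']+d[1]; C[n]=c
    s=score(n,G,segs,pose); C[n]=old; return s
def best(G,segs,pose,name,r=3.5):
    g=np.arange(-r,r+.01,.25); M=np.array([[sc('side',G,segs,pose,(u,v)) for u in g] for v in g])
    i,j=np.unravel_index(M.argmax(),M.shape)
    rr=minimize(lambda d:-sc('side',G,segs,pose,d),[g[j],g[i]],method='Nelder-Mead').x
    print(name,'shift px',rr.round(2),'score',round(M.max()),'at 0',round(sc('side',G,segs,pose,(0,0)))); return rr
G=grads(sys.argv[1]); o=bot.get_obs(); e=o['ee_pos']; yaw=np.radians(o['tcp_rot'][2]-90)
bp=(.4995,-.2985,np.radians(18.7))
b=best(G,bside([0,0,0,.053]),bp,'block')
kn=circ(.051,.012,.075,0,6.2)+circ(-.021,.012,.075,1.,3.9)
b2=best(G,kn,bp,'knuckles')
for dy in(0,):
    l=best(G,leafsegs(e[2]-.0713),(e[0],e[1],yaw),'leaf')
c=C['side']; P=np.array([e[0],e[1],e[2]-.0713])
J=np.array([proj(c,P+d)-proj(c,P) for d in place(np.eye(3)*.001,0,0,yaw)])
print('px per mm: x_leaf,y_leaf,z',J.round(3))
E
python3 m4.py k1s.png
```

```text
block shift px [-0.51  0.69] score 7023 at 0 6074
knuckles shift px [-0.38  0.12] score 2095 at 0 2016
leaf shift px [ 2.47 -2.69] score 2745 at 0 1939
px per mm: x_leaf,y_leaf,z [[-0.256  0.028]
 [ 0.078  0.088]
 [-0.002 -0.252]]
```

Run:
```python
from fit import *
c=cam('side'); e=bot.get_obs()['ee_pos']; yaw=np.radians(18.7)
im=cv2.imread('pics/k1s.png').astype(int)
u=lambda x,y,z: proj(c,place(np.array([[x,y,z]]),e[0],e[1],yaw,e[2]-.0713)[0]).round(1)
for n,q in dict(axis_near=(0,.017,0),near_lo_R=(-.004,.055,.019),near_lo_L=(.004,.055,.019),near_hi_R=(-.004,.055,.099),near_hi_L=(.004,.055,.099),far_lo_L=(.004,-.055,.019),far_hi_L=(.004,-.055,.099)).items(): print(n,u(*q))
print('block near axis',proj(c,place(np.array([[0,.051,.075]]),.4995,-.2985,yaw)[0]),proj(c,place(np.array([[0,-.021,.075]]),.4995,-.2985,yaw)[0]))
print('cols',*range(302,324))
for r in range(136,176): print(r,*['%3d%s'%(im[r,k].mean(),'y' if im[r,k,2]-im[r,k,0]>40 else ' ') for k in range(302,324)])
```

```text
axis_near [314.6 156.2]
near_lo_R [318.7 154.6]
near_lo_L [316.5 154.8]
near_hi_R [318.6 133.2]
near_hi_L [316.5 133.4]
far_lo_L [308.  145.3]
far_hi_L [307.8 125. ]
block near axis [317.30505898 171.90823363] [311.70698733 165.02438866]
cols 302 303 304 305 306 307 308 309 310 311 312 313 314 315 316 317 318 319 320 321 322 323
136  79   70   71   89  145  148  123   73   56   61   86   65   64   65   65   74   78  123  144  145  145  144 
137 182   93   62   69   91   88   73   66   66   67   83   67   66   66   73   77   83  132  100   91   91   90 
138 171  137y 133y 134y 136y 132y 118y  75   63   69   70   66   62   64   68   75   79  116y 178  182  180  179 
139 126y 135y 140y 139y 140y 141y 127y  77   63   70   65   63   65   72   69   76   73   85y 155  189  189  187 
140 102  134y 139y 138y 139y 140y 125y  75   65   69   66   64   62   67   64   76   76   77y 145  188  187  185 
141  94  131y 138y 139y 138y 138y 126y  80   68   68   64   65   65   63   65   74   80  107y 157y 188  187  185 
142 110  129y 139y 139y 137y 139y 140y  87   71   68   64   62   65   64   63   75   
[... 3089 characters left out ...]
1  189  187  187 
170 121  122  123  123  122  121   86  122  179  197  123   69   73   79   81   72   77  128  189  189  188  187 
171 121  124  122   88   77   77   58   70  104  140  102   67   73   82   77   70   61   95  174  190  188  187 
172 125  124  124  112   73   70   71   72   71   84   71   65   75   77   73   69   60   86  170  188  188  186 
173 104   98   92   87   72   74   77   73   71   78   74   68   74   75   62   66   66   98  186  190  187  187 
174  77   77   76   73   73   74   73   76   73   79   79   82   74   84   86   79   97  159  190  189  187  187 
175  72   75   73   74   72   76   75   76   70   75   79   99  104  141  159  141  181  188  190  187  187  188
```

Reading the pixel rows by hand: the plate edges and leaf knuckle match prediction within about 0.3 px. Both block knuckles' front edges sit about 0.7 px further back, so I'll shift +2.5 mm along tool y (block +x), then lower slowly.

```bash
python3 -m inch '[[[0,0,2.5,8,0,0,0],[0,0,0,10,0,0,0],[0,0,0,6,0,0,0],[0,0,0,2,0,0,0],[0,0,0,0,0,0,0]]]'
python3 -m inch '[[[0,0,0,2,0,0,0],[0,0,0,2,0,0,0],[0,0,0,0,0,0,0]]]'
python3 -m inch '[[[0,0,0,2,0,0,0],[0,0,0,2,0,0,0],[0,0,0,0,0,0,0]]]'
```

```text
time: 10.7
ee_pos: [0.5015, -0.2978, 0.1692]
tcp_rot: [-180.0, -0.0, 108.7]
wrist_force: [0.1, -0.3, -1.9]
opening: 0.0068
grasp_force: 59.6
time: 11.08
ee_pos: [0.5015, -0.2979, 0.1651]
tcp_rot: [-180.0, -0.0, 108.7]
wrist_force: [0.2, -0.5, -2.7]
opening: 0.0069
grasp_force: 59.6
time: 11.45
ee_pos: [0.5015, -0.2978, 0.161]
tcp_rot: [-180.0, -0.0, 108.7]
wrist_force: [0.3, -0.2, -3.6]
opening: 0.0069
grasp_force: 59.6
```

```bash
python3 -m inch '[[[0,0,0,2,0,0,0],[0,0,0,2,0,0,0],[0,0,0,2,0,0,0],[0,0,0,0,0,0,0]]]'
python3 -m inch '[[[0,0,0,2,0,0,0],[0,0,0,2,0,0,0],[0,0,0,2,0,0,0],[0,0,0,2.7,0,0,0],[0,0,0,0,0,0,0],[0,0,0,0,0,0,0]]]'
python3 look.py k2
python3 - <<'E'
import cv2
im=cv2.imread('pics/k2s.png').astype(int)
print('cols',*range(302,324))
for r in range(148,178): print(r,*['%3d%s'%(im[r,k].mean(),'y' if im[r,k,2]-im[r,k,0]>40 else ' ') for k in range(302,324)])
E
```

```text
time: 11.95
ee_pos: [0.5015, -0.2978, 0.155]
tcp_rot: [-180.0, -0.0, 108.7]
wrist_force: [0.8, -0.0, -2.9]
opening: 0.0068
grasp_force: 59.6
time: 12.7
ee_pos: [0.5016, -0.2979, 0.1466]
tcp_rot: [180.0, 0.0, 108.7]
wrist_force: [0.2, 0.7, -2.0]
opening: 0.0068
grasp_force: 59.6
shift [ 0.1 -2.2  0.3] tool y dir 18.71 pos [ 0.5016 -0.2979  0.1466] rot [180.     0.   108.71] t 12.7 wf [ 0.2  0.7 -2. ] open 0.006839759702232927 gf 59.554919600486755
centres [313 158] [365 184]
cols 302 303 304 305 306 307 308 309 310 311 312 313 314 315 316 317 318 319 320 321 322 323
148 114   67y  81y  87y  88y  87y  69   45   39   72   75   67   65   66   67   78  114  163  183  184  186  185 
149 115   66y  83y  86y  86y  87y  76   67   59   77   73   67   66   66   67   78  122  188  191  188  187  185 
150 115   67y  82y  85y  87y  86y  76   70   70   74   70   65   68   71   65   78  122  192  190  188  187  187 
151 115   69y  86y  89y  86y  87y  76   71   71   70   67   65   62   73   66   81  121  185  173y 166y 177  187 
152 126y  70y  86y  88y  88y  88y  78   69   69   71   66   66   66   74
[... 2190 characters left out ...]
2  189  188  187 
172 128  118   73   67   69   72   76   95   80   78   62   65   78   77   72   70   61   86  170  190  187  187 
173 106  101   82   72   75   75   73   81   73   81   75   69   75   74   63   66   67  100  186  191  188  188 
174  79   78   78   75   75   76   72   76   72   78   80   81   77   82   86   80  100  159  191  190  187  187 
175  74   73   71   72   74   74   74   76   72   77   82   97  102  139  158  142  181  188  190  188  187  187 
176  74   75   75   75   76   74   75   75   71   80  119  188  188  189  191  186  191  190  188  187  186  187 
177  75   73   73   75   76   75   75   75   71   78  107  167  169  174  192  192  189  187  188  187  188  187
```

View pics/k2.png

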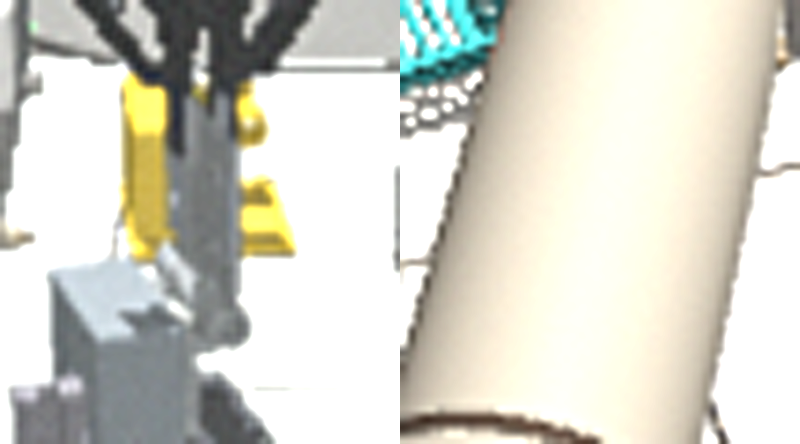

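Leaf sits between the knuckles, force reads weight only. In the side crop its highlight at about (270,300) lines up between the far (175,260) and near knuckles. Now a subpixel check of x and z against a rendered model.

```bash
cat > m5.py <<'E'
from fit import *
c=cam('side'); yaw=np.radians(18.7)
def right_edge(parts,rows,d=(0,0)):
    cc=dict(c); cc['cx']+=d[0]; cc['cy']+=d[1]
    m=render(cc,parts,(295,140,335,185)); return np.array([294.5+np.max(np.where(m[r-140]>.5)) +1 + 0 for r in rows]), m
def sub(im,rows,lo,hi,c0):   # subpixel right edge from coverage, counting from column c0
    return np.array([c0-.5+np.clip((hi-im[r,c0:c0+8])/(hi-lo),0,1).sum() for r in rows])
def subm(m,rows,c0): return np.array([c0-.5+m[r-140,c0-295:c0-295+8].sum() for r in rows])
k1=cv2.imread('pics/k1s.png').astype(float).mean(2);k2=cv2.imread('pics/k2s.png').astype(float).mean(2)
for b in((.4995,-.2985),(.5015,-.2979)):
    mb=right_edge([place(P,*b,yaw) for P in block(.053)[2:4]],[171])[1]
    print('near tube model',subm(mb,[171,172],316),'img',sub(k2,[171,172],64,189,316), 'far model',subm(mb,[164,165],311),'img',sub(k1,[164,165],68,190,311))
ml=right_edge([place(P,.5016,-.2979,yaw,.1466-.0713) for P in LEAF],[165])[1]
print('leaf model',subm(ml,[149,150,163,164,165,166],315),'img',sub(k2,[149,150,163,164,165,166],78,190,315))
# saturation coverage of leaf in k1
im=cv2.imread('pics/k1s.png').astype(float); sat=(im[...,2]-im[...,0])/(im[...,2]+1)
W=np.zeros((400,640),bool); W[139:160,304:313]=1; W[153:160,313:322]=1
ref=np.median(sat[146:157,304:307]); cov=np.clip(1-sat/ref,0,1)
def f(p):
    m=render(c,[place(P,.4993+p[0]*np.cos(yaw),-.2987+p[0]*np.sin(yaw),yaw,.1955-.0713+p[1]) for P in LEAF],(295,130,335,175))
    return ((m-cov[130:175,295:335])[W[130:175,295:335]]**2).sum()
g=np.arange(-.006,.0061,.0005); M=np.array([[f((a,b)) for b in g] for a in g]); i,j=np.unravel_index(M.argmin(),M.shape)
print('leaf offset x,z mm',g[i]*1e3,g[j]*1e3,M.min().round(2),f((0,0)).round(2))
E
python3 m5.py
```

```text
near tube model [320.5 320.5] img [319.26533333 319.38266667] far model [314.68823529 314.75098039] img [313.84699454 313.97540984]
near tube model [319.93921569 320.00196078] img [319.26533333 319.38266667] far model [314.18627451 314.24901961] img [313.84699454 313.97540984]
leaf model [318.24901961 318.24901961 318.24901961 318.24901961 318.24901961
 318.24901961] img [318.1577381  318.13392857 318.24404762 318.16071429 318.20238095
 318.19940476]
leaf offset x,z mm -0.9999999999999957 -0.4999999999999952 2.86 5.22
```

```bash
cat > m6.py <<'E'
from fit import *
c=cam('side')
k1=cv2.imread('pics/k1s.png').astype(float).mean(2)
S_=8
cov=np.clip((189-k1)/(189-67),0,1)
W=np.zeros((400,640),bool); W[168:174,315:324]=1; W[164:167,312:323]=1
roi=(295,150,335,185)
def f(p,pr=True):
    m=render(c,[place(P,p[0]*1e-3,p[1]*1e-3,np.radians(p[2])) for P in block(.053)],roi)
    e=((m-cov[150:185,295:335])[W[150:185,295:335]]**2).sum()/.1**2
    return e+pr*(((p[1]+298.5)/2)**2+((p[2]-18.8)/.6)**2)
for x0 in([499.5,-298.5,18.7],[503,-298,18.5],[501,-300,18]):
    r=minimize(f,x0,method='Nelder-Mead',options=dict(initial_simplex=[x0]+[list(np.array(x0)+d) for d in np.diag([3,3,1.])],maxiter=500)); print(r.x.round(2),round(r.fun,1))
for y in(-300.5,-298.5,-296.5):
  for w in(17.8,18.8):
    g=np.arange(498,506,.25); v=[f((x,y,w),False) for x in g]; print(y,w,'x',g[np.argmin(v)],round(min(v),1))
E
python3 m6.py
```

```text
[ 503.26 -298.13   18.5 ] 55.3
[ 502.76 -295.59   18.75] 43.1
[ 502.64 -295.59   18.75] 40.8
-300.5 17.8 x 503.25 109.3
-300.5 18.8 x 503.75 107.3
-298.5 17.8 x 503.25 66.3
-298.5 18.8 x 502.75 104.3
-296.5 17.8 x 503.0 69.0
-296.5 18.8 x 502.75 56.1
```

Block x ≈ 0.503 in the side camera, so another +1.2 mm along tool y. Then settle and check.

```bash
python3 -m inch '[[[0,0.3,0.6,0,0,0,0],[0,0.2,0.6,0,0,0,0],[0,0,0,0,0,0,0],[0,0,0,0,0,0,0],[0,0,0,0,0,0,0],[0,0,0,0,0,0,0]]]'
python3 - <<'E'
from h import *
for i in range(4): go([.5027,-.297,.1463]); s=cam('side','k3s.png')
im=cv2.imread('pics/k3s.png').astype(float).mean(2)
for r in (150,164,165,166,171,172): print(r,im[r,306:323].round())
E
```

```text
time: 13.65
ee_pos: [0.5026, -0.297, 0.1466]
tcp_rot: [-180.0, -0.0, 108.7]
wrist_force: [-0.7, -0.5, -2.9]
opening: 0.0071
grasp_force: 59.6
shift [-0.   0.1  0.3] tool y dir 18.71 pos [ 0.5026 -0.297   0.1466] rot [-180.     -0.    108.71] t 13.65 wf [-0.7 -0.5 -2.9] open 0.007102128077185829 gf 59.55515742301941
shift [-0.   0.1  0.3] tool y dir 18.71 pos [ 0.5026 -0.297   0.1466] rot [180.     0.   108.71] t 13.7 wf [-1.   0.5 -2.3] open 0.007010282577082528 gf 59.55455660820007
shift [-0.   0.1  0.3] tool y dir 18.71 pos [ 0.5026 -0.297   0.1466] rot [180.     0.   108.71] t 13.75 wf [-0.2  0.2 -3.3] open 0.007442041749591922 gf 59.553954005241394
shift [-0.   0.2  0.2] tool y dir 18.71 pos [ 0.5025 -0.297   0.1465] rot [-180.     -0.    108.71] t 13.8 wf [-0.3  1.  -2.5] open 0.0073475661434265725 gf 59.55367147922516
150 [ 87.  86.  74.  71.  69.  76.  63.  64.  69.  76.  73.  81. 130. 192.
 191. 188. 187.]
164 [159.  87.  95. 109. 117. 104.  67.  64.  65.  66.  70.  81. 139. 193.
 194. 191. 190.]
165 [145. 113.  86.  98. 123. 132.  79.  70.  72.  67.  70.  80. 137. 191.
 189. 187. 186.]
166 [121. 118.  92.  86. 115. 131.  79.  74.  78.  65.  72.  83. 137. 191.
 190. 188. 187.]
171 [ 61.  60.  59.  69.  86. 108.  70.  68.  74.  83.  77.  71.  63.  93.
 172. 189. 189.]
172 [ 72.  74.  76.  94.  77.  77.  62.  65.  77.  78.  73.  70.  60.  87.
 170. 190. 188.]
```

```bash
python3 -c "
from workcell import bot
print(bot.job_done())"
```

```text
the job is handed in; nothing more can be done
None
```

I lifted the narrow-knuckle leaf out of stand_1 and handed the job in with it held motionless between the block's knuckles. The wrist carried only its weight, and I estimate the holes line up to about 1 mm from the side camera alone, because the arm hid the top view.

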